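# Return the capped reagent bottles to their spill trays

## Robot

A 7-joint arm with a two-finger parallel gripper is mounted at the origin on the work surface. World frame = base frame: x ahead of the robot, y to its left, z up, the work surface at z = 0. Lengths are in m, angles in rad, forces in N, time in s.
With the tool pointing down it reaches from about 0.4 to 0.925 m from the base axis. Payload 4.1 kg.
Tool frame: the origin (TCP) lies between the finger pads; the fingertips stand 19 mm ahead of it and the grasp point (between the pads) is the TCP; z points along the fingers, y is the direction in which the jaws open and shut (so a half turn about z gives the same grasp; the last joint's range is limited). The gripper opens to 85 mm and grips with 20 to 120 N. Pads are 22 mm wide; open, the fingers measure 114 mm over their backs; the gripper's body (76 mm by 85 mm) begins 54 mm behind the grasp point. The pads swing forward as they close: fully open they stand 13 mm farther back than shut.
Start: joints at [-1.419, 0.398, 0.045, 1.537, -0.019, 1.207, -0.051], TCP at [0.161, 0.63, 0.25] pointing down, gripper open.
Joint ranges: [-2.82, 2.82], [-0.49, 2.23], [-1.37, 1.46], [0, 2.46], [-1.36, 4.5], [0.23, 2], [-2.94, 2.94]. Speed limits (rad/s): [2.57, 2.57, 3.14, 3.14, 3.14, 3.14, 3.14].

## Interface

Orientations are given as a unit quaternion [x, y, z, w].
In Python, from cell import env gives the robot as it stands.
- The arm moves only by the tool arm_command, never from a script. Its argument "steps" is a list that holds one entry, the list of rows, each a list of 7 numbers: the shift along the tool's x, y, z in cm, then the turn, a rotation vector about the tool's x, y, z in rad, then the opening, from 0 (shut) to 1 (fully open). In form: [[[x, y, z, rx, ry, rz, claw], ...]]. A call has exactly 10 rows; each row is the pose to reach, as a shift and turn from the pose measured when the call began, along the tool's axes at that moment; what a row does not reach only later rows make up. A row lasts 1/12 s, in which the tool goes at most 41.7 mm and 7.16 degrees, less where a joint would pass 70% of its speed; a pose out of reach is approached as far as the arm can. A call with a gripper value outside its range is refused whole. The fingers move at their own pace and stop on an object; the grip force is fixed at half the most. Time passes only in rows, so rows that repeat a pose let the fingers close, or fill a call up. It gives the time, the measured TCP pose, the force and the opening at its end, in the units of the state.
- env.state(): the state, without advancing time (a new reading comes with each control period).
- env.capture(name): name is "scene" or "top"; returns the picture (400x640x3 uint8, red, green, blue); there is no depth.
- env.get_calibration(name): a dict with "mtx" (3x3 intrinsics, pixels), "k1" (the pictures are not rectified: a ray, as slopes to the right and down, at radius r is drawn at 1 + k1 r^2 times it, then the intrinsics apply), "rvec" (rotation vector, rad) and "tvec" (3), from world to camera coordinates, as OpenCV has them. Camera axes: x right, y down, z forward; pixel columns grow to the right and rows downward; lengths in m; the calibration is good to about 2 mm. A picture is of the moment at which its call begins. get_calibration takes no time and is no camera call.
- env.finish_job(): hands the job in, once; it reports no verdict.
The state is a dict: "clock": time; "joint_positions": joint angles; "dq": joint speeds; "tau": joint torques, N m; "position": TCP position; "orientation": TCP orientation; "ft_force": force on the tool from outside, world axes, zero at the start; "torque": the same for the moment, N m; "grip_width": finger opening in m.
Only numpy, scipy, OpenCV 4.12 (cv2) and the standard library are available. Lean on these libraries where they do the work, as an engineer would, in place of code of your own. Each camera call takes 0.05 s, during which the arm holds its last target. There are 200 camera calls.

## Task

Tidy the cytometry bench: stand each of the four capped bottles upright and flat inside the spill tray of its own shape and size (round in round, square in square, large in large, small in small). Set them down rather than drop them, tip none over, and leave the open cup and the timer where they are.

Things in the scene. Friction and masses are not known exactly. Their poses are not given: they have to be found in the camera images.
- round_large: The large round bottle, white plastic with a blue round screw cap, 110 mm tall over all. Body 60 mm in diameter, with upright sides from 0 to 68 mm above the underside; then a sloping shoulder and a narrow neck; the cap is 40 mm across and runs from 84 to 110 mm up. About 240 g. Loose, upright. Origin: centre of the underside; z up along the bottle.
- square_large: The large square bottle, white plastic with a blue round screw cap, 110 mm tall over all. Body 54 x 54 mm square, with upright sides from 0 to 68 mm above the underside; then a sloping shoulder and a narrow neck; the cap is 40 mm across and runs from 84 to 110 mm up. About 240 g. Loose, upright. Origin: centre of the underside; z up along the bottle; x and y square to the flat sides.
- round_small: The small round bottle, white plastic with a blue round screw cap, 76 mm tall over all. Body 38 mm in diameter, with upright sides from 0 to 36 mm above the underside; then a sloping shoulder and a narrow neck; the cap is 28 mm across and runs from 52 to 76 mm up. About 80 g. Loose, upright. Origin: centre of the underside; z up along the bottle.
- square_small: The small square bottle, white plastic with a blue round screw cap, 76 mm tall over all. Body 36 x 36 mm square, with upright sides from 0 to 36 mm above the underside; then a sloping shoulder and a narrow neck; the cap is 28 mm across and runs from 52 to 76 mm up. About 80 g. Loose, upright. Origin: centre of the underside; z up along the bottle; x and y square to the flat sides.
- tray_round_large: The large round spill tray, plain steel, open on top, fixed to the bench. Inside 84 mm in diameter, outside 92 mm, floor 4 mm thick, rim 4 mm thick and 12 mm above the bench. Origin: centre of the underside, on the bench; z up.
- tray_square_large: The large square spill tray, plain steel, open on top, fixed to the bench. Inside 78 x 78 mm, outside 86 x 86 mm, floor 4 mm thick, rim 4 mm thick and 12 mm above the bench. Origin: centre of the underside, on the bench; z up; x and y square to its sides.
- tray_round_small: The small round spill tray, plain steel, open on top, fixed to the bench. Inside 60 mm in diameter, outside 68 mm, floor 4 mm thick, rim 4 mm thick and 12 mm above the bench. Origin: centre of the underside, on the bench; z up.
- tray_square_small: The small square spill tray, plain steel, open on top, fixed to the bench. Inside 58 x 58 mm, outside 66 x 66 mm, floor 4 mm thick, rim 4 mm thick and 12 mm above the bench. Origin: centre of the underside, on the bench; z up; x and y square to its sides.
- open_cup: An open white cup without a cap, 60 mm across the rim, 65 mm tall, loose, 90 g; not to be moved. Origin: centre of its underside.
- timer: A flat grey bench timer with a small screen and three buttons, 50 x 76 x 18 mm (x, y, z), loose, lying on the bench, 120 g; not to be moved. Origin: centre of its underside.
Things that resemble listed ones, but are neither listed nor needed, are in the scene too. What is shaped like the square_small but pink or red is not meant.

How it is judged:
At the end, for the whole second after the job is handed in: Each of the four bottles stands upright (within 3.4 degrees) on the floor of the tray of its own shape and size, its centre within 18 mm of the tray's centre, at rest and released (horizontal distance between round_large and tray_round_large below 0.018 m and z of round_large in the frame of tray_round_large between 0.002 and 0.007 m and angle between each of round_large, square_large, round_small, square_small's own z axis and vertical below 0.06 rad and linear speed of each of round_large, square_large, round_small, square_small below 0.02 m/s and angular speed of each of round_large, square_large, round_small, square_small below 0.2 rad/s and contact force between the fingers and round_large below 0.05 N and horizontal distance between square_large and tray_square_large below 0.018 m and z of square_large in the frame of tray_square_large between 0.002 and 0.007 m and contact force between the fingers and square_large below 0.05 N and horizontal distance between round_small and tray_round_small below 0.018 m and z of round_small in the frame of tray_round_small between 0.002 and 0.007 m and contact force between the fingers and round_small below 0.05 N and horizontal distance between square_small and tray_square_small below 0.018 m and z of square_small in the frame of tray_square_small between 0.002 and 0.007 m and contact force between the fingers and square_small below 0.05 N); the robot touches nothing.
It fails at once if a bottle is tipped over (more than 45 degrees) (angle between any of round_large, square_large, round_small, square_small's own z axis and vertical above 0.8 rad).
It fails at once if a bottle is dropped or thrown (faster than 0.7 m/s out of the fingers) ((contact force between the fingers and round_large below 0.05 N and linear speed of round_large above 0.7 m/s) or (contact force between the fingers and square_large below 0.05 N and linear speed of square_large above 0.7 m/s) or (contact force between the fingers and round_small below 0.05 N and linear speed of round_small above 0.7 m/s) or (contact force between the fingers and square_small below 0.05 N and linear speed of square_small above 0.7 m/s)).
It fails at once if the open cup is shifted more than 30 mm or tipped (distance of open_cup from where it was at the start of the episode above 0.03 m or angle between open_cup's own z axis and vertical above 0.6 rad).
It fails at once if the timer is shifted more than 30 mm (distance of timer from where it was at the start of the episode above 0.03 m).
It also fails if it takes over 120 s, if anything falls off the work surface, if the arm or the gripper's body presses on something with over 40 N, if the wrist force passes 120 N, or if a joint passes its speed limit or range.

## Working session

There is one attempt and no reset: what is moved stays moved. The work goes in short steps, Python scripts to look and compute and a tool call to move; the robot and the scene stay as the last step left them, time stands still between calls to the robot, and variables do not carry over. Pictures are saved under pics/ and viewed, about 12 in all and at most 16, crops included, and the job is handed in when it is done.

Besides the shell and the picture viewer there is one more tool, called after "Emit:" by a JSON object that holds its "name" and its "arguments". arm_command: Moves the arm, as the interface text tells. Its arguments: {"type":"object","properties":{"steps":{"type":"array","items":{"type":"array","items":{"type":"array","items":{"type":"number"}}}}},"required":["steps"]}

```bash
ls; mkdir -p pics
python3 - <<'E'
from cell import env
import cv2
for n in("scene","top"):
    cv2.imwrite(f"pics/{n}0.png",env.capture(n)[:,:,::-1])
    print(n,env.get_calibration(n))
print(env.state())
E
```

```text
pics
scene {'mtx': array([[414.43781108,   0.        , 320.54385043],
       [  0.        , 414.43781108, 208.143968  ],
       [  0.        ,   0.        ,   1.        ]]), 'k1': -0.0435861326551917, 'rvec': array([ 0.63003798,  2.55949318, -1.22625025]), 'tvec': array([ 0.52678236, -0.11838661,  1.09543344])}
top {'mtx': array([[504.74651568,   0.        , 317.68164367],
       [  0.        , 504.74651568, 196.45886541],
       [  0.        ,   0.        ,   1.        ]]), 'k1': -0.033560774130468596, 'rvec': array([ 2.15205341, -2.16454987,  0.12432031]), 'tvec': array([0.00158632, 0.60859626, 1.33903781])}
{'clock': 0.1, 'joint_positions': array([-1.41897447,  0.39913075,  0.04501781,  1.53774406, -0.01870747,
        1.20688316, -0.05066923]), 'dq': array([-8.00789428e-05, -2.16776546e-03, -1.66701051e-04, -4.52251336e-03,
       -5.05499688e-04,  8.14782240e-04,  5.82150440e-04]), 'tau': array([ 4.05892308e-03, -4.76255429e+01,  1.37053192e+00, -2.54950708e+01,
        1.20354944e-02,  4.94415290e-03,  1.96955693e-05]), 'position': array([0.16115969, 0.6291611 , 0.24936313]), 'orientation': array([ 1.25004327e-01,  9.92155813e-01, -8.70247919e-04, -5.55074665e-05]), 'ft_force': array([ 0.67198289, -1.41417939,  0.0233845 ]), 'torque': array([-0.03117595,  0.02390978, -0.02294311]), 'grip_width': 0.08579018630740479}
```

View pics/top0.png

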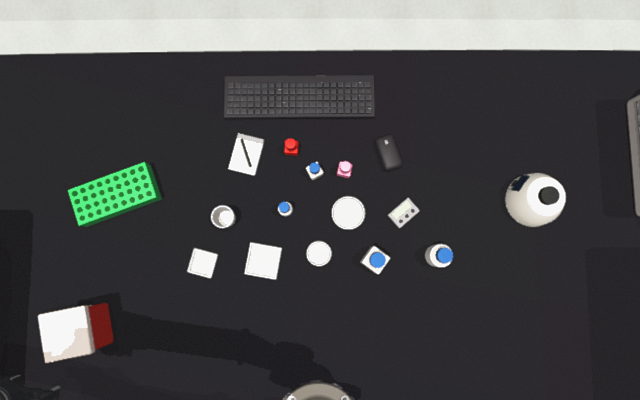

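View pics/scene0.png

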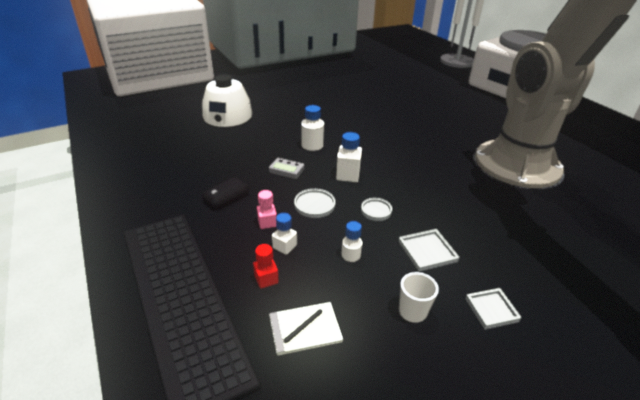

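The top view shows the caps at (440,256) for round_large, (377,260) for square_large, (285,209) for round_small and (315,169) for square_small. The trays are at (348,212) round large, (319,253) round small, (263,260) square large and (202,263) square small. The cup is at (223,217) and the timer at (404,212). The scene view agrees.

```bash
cat > h.py <<'E'
import numpy as np, cv2
from cell import env
from scipy.spatial.transform import Rotation as R
def world(uv,z,cam="top"):
    c=env.get_calibration(cam); K=c["mtx"]
    p=cv2.undistortPoints(np.array(uv,float).reshape(-1,1,2),K,np.array([c["k1"],0,0,0.]))[:,0]
    M=cv2.Rodrigues(c["rvec"])[0]; o=-M.T@c["tvec"]
    d=np.c_[p,np.ones(len(p))]@M
    return o+d*((z-o[2])/d[:,2])[:,None]
def blobs(mask,amin=40):
    n,l,s,c=cv2.connectedComponentsWithStats(mask.astype(np.uint8))
    return [(c[i],s[i],l==i) for i in range(1,n) if s[i][4]>=amin]
def blue(im):
    i=im.astype(int); return (i[...,2]>i[...,0]+50)&(i[...,2]>90)
def togo(xy,z):
    "shift in tool axes, cm, from the present TCP to a world point"
    s=env.state(); return R.from_quat(s["orientation"]).inv().apply(np.r_[xy,z]-s["position"])*100
def yaw(cnt,z):
    w=world(cnt,z)[:,:2].astype(np.float32); r=cv2.minAreaRect(w*1000); return r
E
python3 - <<'E'
from h import *
im=cv2.imread("pics/top0.png")[:,:,::-1]
roi=np.zeros(im.shape[:2],bool); roi[130:290,180:480]=1
for c,s,_ in blobs(blue(im)&roi,20):
    big=s[4]>170
    print("cap",c.round(1),s[4],world(c,.097 if big else .064).round(4))
w=(im.min(2)>70)&roi
for c,s,m in blobs(w,100):
    ct=max(cv2.findContours(m.astype(np.uint8),cv2.RETR_EXTERNAL,cv2.CHAIN_APPROX_NONE)[0],key=len)
    h=cv2.convexHull(ct); M=cv2.moments(h); hc=[M['m10']/M['m00'],M['m01']/M['m00']]
    r=yaw(ct,.011)
    print("white",np.round(hc,1),s[4],world(hc,.009).round(4)[0],"rect mm",np.round(r[1],0),"ang",round(r[2],1))
cv2.imwrite("pics/crop0.png",cv2.resize(im[140:290,180:480,::-1],(800,400),interpolation=cv2.INTER_CUBIC))
E
```

```text
cap [314.1 167.2] 89 [[0.6845 0.0072 0.064 ]]
cap [283.5 206.4] 91 [[0.579  0.0892 0.064 ]]
cap [444.7 255. ] 201 [[ 0.4477 -0.3279  0.097 ]]
cap [377.3 259.6] 191 [[ 0.4371 -0.1541  0.097 ]]
white [245.7 153.9] 1091 [0.7336 0.1999 0.009 ] rect mm [ 82. 110.] ang 75.4
white [387.8 153.5] 302 [ 0.7322 -0.1996  0.009 ] rect mm [79. 35.] ang 18.2
white [314.2 170.2] 206 [0.6857 0.0074 0.009 ] rect mm [43. 41.] ang 26.6
white [344.3 168.8] 206 [ 0.6892 -0.0768  0.009 ] rect mm [39. 45.] ang 75.6
white [347.9 212.5] 948 [ 0.5666 -0.0852  0.009 ] rect mm [94. 92.] ang 89.7
white [403.4 212.4] 540 [ 0.5659 -0.2389  0.009 ] rect mm [52. 79.] ang 40.0
white [284.9 208.7] 182 [0.5783 0.0891 0.009 ] rect mm [39. 41.] ang 44.9
white [222.4 216.5] 480 [0.5576 0.2626 0.009 ] rect mm [66. 67.] ang 26.5
white [318.5 253.1] 552 [ 0.4553 -0.0032  0.009 ] rect mm [69. 71.] ang 89.7
white [262.6 260.6] 1132 [0.4358 0.1501 0.009 ] rect mm [92. 92.] ang 79.8
white [438.7 255.2] 508 [ 0.4474 -0.333   0.009 ] rect mm [74. 66.] ang 88.3
white [375.2 259.6] 497 [ 0.4368 -0.1583  0.009 ] rect mm [63. 61.] ang 53.6
white [202.1 262.7] 704 [0.4305 0.3165 0.009 ] rect mm [74. 72.] ang 74.8
```

View pics/crop0.png

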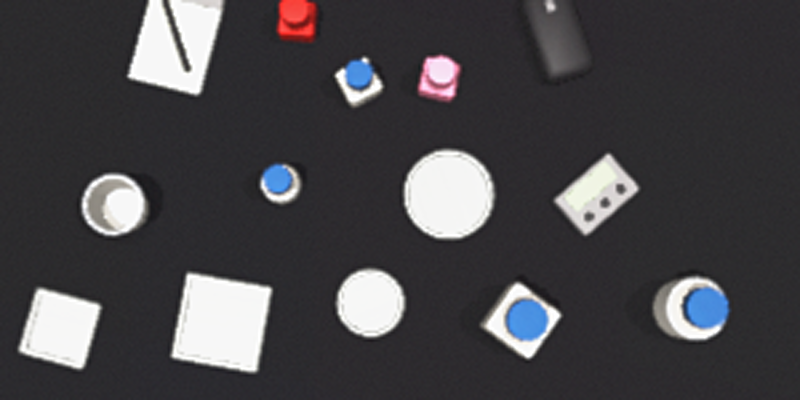

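```bash
python3 -c "
from h import *
print(togo([.579,.089],.17),togo([.579,.089],.064))"
```

```text
[-53.87590516 -41.94967081   8.01513588] [-53.87476645 -41.93121917  18.61511976]
```

Emit:
{"name": "arm_command", "arguments": {"steps": [[[-53.9,-41.9,6,0,0,0,0.7],[-53.9,-41.9,6,0,0,0,0.7],[-53.9,-41.9,6,0,0,0,0.7],[-53.9,-41.9,6,0,0,0,0.7],[-53.9,-41.9,6,0,0,0,0.7],[-53.9,-41.9,6,0,0,0,0.7],[-53.9,-41.9,6,0,0,0,0.7],[-53.9,-41.9,6,0,0,0,0.7],[-53.9,-41.9,6,0,0,0,0.7],[-53.9,-41.9,6,0,0,0,0.7]]]}}

```text
clock: 0.93
position: [0.4159, 0.2995, 0.2135]
orientation: [0.125, 0.992, -0.001, -0.0]
ft_force: [0.8, 0.3, 0.4]
grip_width: 0.0598
```

```bash
python3 -c "
from h import *
print(togo([.579,.089],.17),env.state()['orientation'])"
```

```text
[-21.01688492 -16.34056467   4.37443703] [ 1.24904267e-01  9.92168365e-01 -9.08704783e-04 -1.82224985e-04]
```

Emit:
{"name": "arm_command", "arguments": {"steps": [[[-21,-16.3,4,0,0,0,0.7],[-21,-16.3,4,0,0,0,0.7],[-21,-16.3,4,0,0,0,0.7],[-21,-16.3,4,0,0,0,0.7],[-21,-16.3,4,0,0,0,0.7],[-21,-16.3,4,0,0,0,0.7],[-21,-16.3,4,0,0,0,0.7],[-21,-16.3,4,0,0,0,0.7],[-21,-16.3,4,0,0,0,0.7],[-21,-16.3,4,0,0,0,0.7]]]}}

```text
clock: 1.77
position: [0.5782, 0.0907, 0.1733]
orientation: [0.124, 0.992, -0.001, -0.001]
ft_force: [0.8, 0.7, 0.1]
grip_width: 0.0596
```

```bash
python3 -c "
from h import *
print(togo([.579,.089],.066),env.state()['position'])
cv2.imwrite('pics/s1.png',env.capture('scene')[:,:,::-1])"
```

```text
[-0.140806   -0.12845474 10.73195319] [0.57816957 0.0906927  0.17331989]
```

View pics/s1.png

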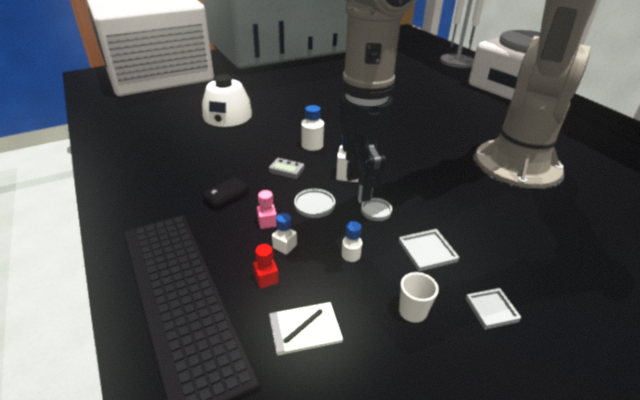

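```bash
python3 -c "
from h import *
c=env.get_calibration('scene');p=env.state()['position']
for q in (p,p-[0,0,.019],[.579,.089,.064],[.579,.089,.0]):
  print(cv2.projectPoints(np.array(q),c['rvec'],c['tvec'],c['mtx'],np.array([c['k1'],0,0,0.]))[0])"
```

```text
[[[359.2112782 183.1157777]]]
[[[358.31005103 192.15024136]]]
[[[353.28781318 230.79844237]]]
[[[350.88166943 255.23579787]]]
```

The gripper in the scene view is where its pose projects, about (359,185), and the cap is at (353,230) as predicted. Descending.

Emit:
{"name": "arm_command", "arguments": {"steps": [[[-0.1,-0.1,3,0,0,0,0.7],[-0.1,-0.1,6,0,0,0,0.7],[-0.1,-0.1,8.5,0,0,0,0.7],[-0.1,-0.1,10,0,0,0,0.7],[-0.1,-0.1,10.6,0,0,0,0.7],[-0.1,-0.1,10.6,0,0,0,0.7],[-0.1,-0.1,10.6,0,0,0,0.2],[-0.1,-0.1,10.6,0,0,0,0],[-0.1,-0.1,10.6,0,0,0,0],[-0.1,-0.1,10.6,0,0,0,0]]]}}

```text
clock: 2.65
position: [0.5798, 0.0904, 0.0692]
orientation: [0.124, 0.992, 0.0, 0.001]
ft_force: [-1.0, 0.0, 5.0]
grip_width: 0.0263
```

```bash
python3 -c "
from h import *
print(togo([.4553,-.0032],.155),env.state()['grip_width'])"
```

```text
[  9.76293749 -12.12464707  -8.59970243] 0.02625509751019598
```

Emit:
{"name": "arm_command", "arguments": {"steps": [[[0,0,-2,0,0,0,0],[0,0,-4.5,0,0,0,0],[0,0,-6,0,0,0,0],[3,-3.5,-6,0,0,0,0],[5.5,-6.5,-6,0,0,0,0],[7.5,-9.2,-6,0,0,0,0],[9,-11.2,-6,0,0,0,0],[9.8,-12.1,-6,0,0,0,0],[9.8,-12.1,-6,0,0,0,0],[9.8,-12.1,-6,0,0,0,0]]]}}

```text
clock: 3.48
position: [0.4562, -0.0022, 0.1296]
orientation: [0.124, 0.992, 0.001, 0.002]
ft_force: [0.3, 0.3, -1.0]
grip_width: 0.0264
```

```bash
python3 -c "
from h import *
print(togo([.4553,-.0032],.0735),env.state()['grip_width'])
for n in ('scene',):
  im=env.capture(n)[:,:,::-1]; cv2.imwrite('pics/s2.png',cv2.resize(im[120:320,260:560],(750,500)))"
```

```text
[ 0.07981275 -0.13020346  5.61198828] 0.026420798481785326
```

View pics/s2.png

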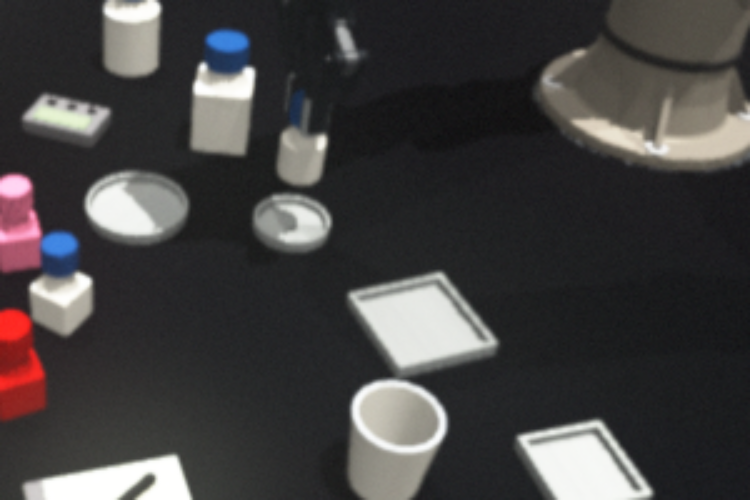

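The bottle at crop (300,155) hangs upright over the round small tray at crop (292,222). Lowering it.

Emit:
{"name": "arm_command", "arguments": {"steps": [[[0.1,-0.1,2,0,0,0,0],[0.1,-0.1,3.7,0,0,0,0],[0.1,-0.1,4.7,0,0,0,0],[0.1,-0.1,5.2,0,0,0,0],[0.1,-0.1,5.5,0,0,0,0],[0.1,-0.1,5.6,0,0,0,0],[0.1,-0.1,5.6,0,0,0,0],[0.1,-0.1,5.6,0,0,0,0.6],[0.1,-0.1,5.6,0,0,0,0.7],[0.1,-0.1,5.6,0,0,0,0.7]]]}}

```text
clock: 4.37
position: [0.4565, -0.0022, 0.0743]
orientation: [0.123, 0.992, 0.001, 0.003]
ft_force: [-0.0, 0.5, 0.1]
grip_width: 0.0591
```

```bash
python3 -c "
from h import *
s=env.state();print(R.from_quat(s['orientation']).as_matrix().round(3))
print(togo([.6845,.0072],.16), s['joint_positions'].round(2))"
```

```text
[[-0.97   0.244  0.005]
 [ 0.244  0.97   0.001]
 [-0.005  0.003 -1.   ]]
[-21.91825058   6.50778262  -8.44684146] [-0.43  0.31  0.39  2.17 -0.18  0.69  1.41]
```

Emit:
{"name": "arm_command", "arguments": {"steps": [[[0,0,-2.5,0,0,0,0.7],[0,0,-6,0,0,0,0.7],[0,0,-8.4,0,0,0,0.7],[-4,1.2,-8.4,0,0,0,0.7],[-8,2.4,-8.4,0,0,0,0.7],[-12,3.6,-8.4,0,0,0,0.7],[-16,4.8,-8.4,0,0,0,0.7],[-19,5.7,-8.4,0,0,0,0.7],[-21.9,6.5,-8.4,0,0,0,0.7],[-21.9,6.5,-8.4,0,0,0,0.7]]]}}

```text
clock: 5.2
position: [0.6895, 0.008, 0.1592]
orientation: [0.122, 0.992, 0.001, 0.005]
ft_force: [0.3, -0.3, 0.2]
grip_width: 0.0596
```

```bash
python3 -c "
from h import *
print(togo([.6845,.0072],.069))
im=env.capture('scene')[:,:,::-1]; cv2.imwrite('pics/s3.png',cv2.resize(im[120:320,220:520],(750,500)))"
```

```text
[ 0.55931139 -0.22727645  9.01616329]
```

View pics/s3.png

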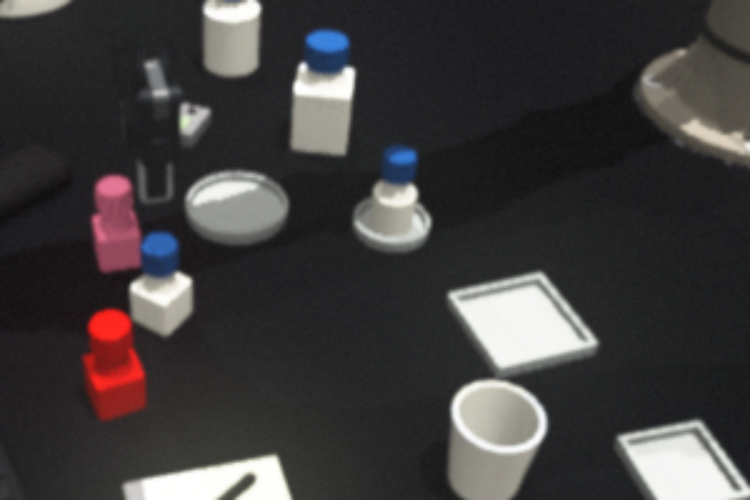

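round_small stands in its tray at crop (393,205), roughly centred. Next I descend on square_small and trim the tilt by about 0.01 rad.

Emit:
{"name": "arm_command", "arguments": {"steps": [[[0.5,-0.2,0,0,0.01,0,0.7],[0.5,-0.2,2.5,0,0.01,0,0.7],[0.5,-0.2,5.5,0,0.01,0,0.7],[0.5,-0.2,8,0,0.01,0,0.7],[0.5,-0.2,9,0,0.01,0,0.7],[0.5,-0.2,9,0,0.01,0,0.7],[0.5,-0.2,9,0,0.01,0,0.2],[0.5,-0.2,9,0,0.01,0,0],[0.5,-0.2,9,0,0.01,0,0],[0.5,-0.2,9,0,0.01,0,0]]]}}

```text
clock: 6.08
position: [0.6832, 0.0068, 0.0715]
orientation: [0.123, 0.992, 0.002, 0.0]
ft_force: [-0.9, 0.8, 5.3]
grip_width: 0.0261
```

```bash
python3 -c "
from h import *
print(togo([.4305,.3165],.20),env.state()['orientation'].round(4))"
```

```text
[ 32.05420988  23.9312071  -12.76056439] [1.227e-01 9.924e-01 1.800e-03 2.000e-04]
```

Emit:
{"name": "arm_command", "arguments": {"steps": [[[0,0,-2.5,0,0,0,0],[0,0,-6.5,0,0,0,0],[0,0,-10,0,0,0,0],[0,0,-12.8,0,0,0,0],[2.5,1.9,-12.8,0,0,0.1,0],[5.5,4.1,-12.8,0,0,0.2,0],[8.5,6.3,-12.8,0,0,0.3,0],[11.5,8.6,-12.8,0,0,0.4,0],[14.5,10.8,-12.8,0,0,0.5,0],[17,12.7,-12.8,0,0,0.6,0]]]}}

```text
clock: 6.92
position: [0.5472, 0.1731, 0.2004]
orientation: [0.412, 0.911, 0.002, -0.001]
ft_force: [0.2, 0.9, -0.5]
grip_width: 0.0264
```

```bash
python3 -c "
from h import *
print(togo([.4305,.3165],.20),env.state()['orientation'].round(4),R.from_quat(env.state()['orientation']).as_euler('ZYX'))"
```

```text
[18.47867284  0.70616374  0.10895486] [ 4.122e-01  9.111e-01  2.400e-03 -8.000e-04] [ 2.29195595 -0.00350609  3.13790617]
```

Emit:
{"name": "arm_command", "arguments": {"steps": [[[3,0.1,0,0,0,0.1,0],[6.5,0.2,0,0,0,0.13,0],[10,0.4,0,0,0,0.13,0],[13,0.5,0,0,0,0.13,0],[15.5,0.6,0,0,0,0.13,0],[17.3,0.7,0,0,0,0.13,0],[18.5,0.7,1,0,0,0.13,0],[18.5,0.7,3,0,0,0.13,0],[18.5,0.7,5,0,0,0.13,0],[18.5,0.7,6,0,0,0.13,0]]]}}

```text
clock: 7.75
position: [0.4292, 0.3157, 0.1388]
orientation: [0.471, 0.882, 0.001, -0.001]
ft_force: [-0.2, -0.3, -1.1]
grip_width: 0.0261
```

```bash
python3 -c "
from h import *
print(togo([.4305,.3165],.0765),env.state()['orientation'].round(4))
im=env.capture('scene')[:,:,::-1]; cv2.imwrite('pics/s4.png',cv2.resize(im[180:380,340:640],(750,500)))"
```

```text
[-0.01964937  0.15249815  6.22657246] [ 4.705e-01  8.824e-01  7.000e-04 -1.300e-03]
```

View pics/s4.png

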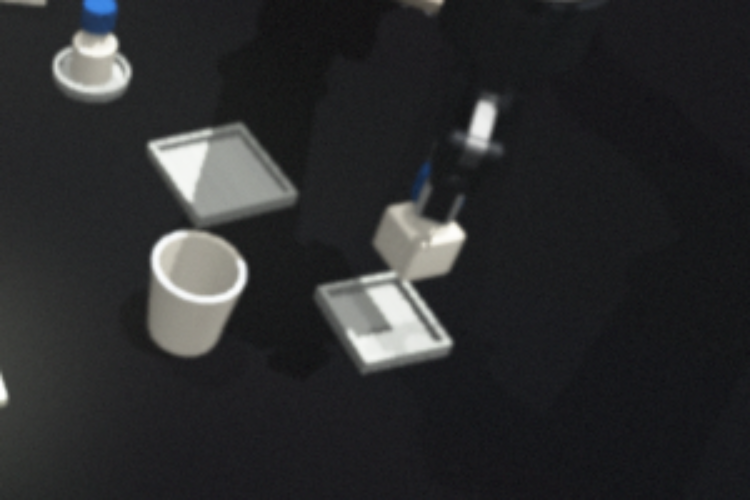

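The bottle is aligned with the square small tray: its shadow at crop (365,305) is parallel to the tray walls. Lowering.

Emit:
{"name": "arm_command", "arguments": {"steps": [[[0,0.1,2,0,0,0,0],[0,0.1,4,0,0,0,0],[0,0.1,5.2,0,0,0,0],[0,0.1,5.8,0,0,0,0],[0,0.1,6.1,0,0,0,0],[0,0.1,6.2,0,0,0,0],[0,0.1,6.2,0,0,0,0],[0,0.1,6.2,0,0,0,0.6],[0,0.1,6.2,0,0,0,0.7],[0,0.1,6.2,0,0,0,0.7]]]}}

```text
clock: 8.63
position: [0.4298, 0.3159, 0.0764]
orientation: [0.471, 0.882, 0.0, -0.001]
ft_force: [0.8, 0.4, 0.3]
grip_width: 0.0596
```

```bash
python3 -c "
from h import *
print(togo([.4371,-.1541],.24), env.state()['joint_positions'].round(2))"
```

```text
[-39.40779589 -25.57867969 -16.44235757] [-1.06  0.43  0.43  1.99 -0.26  0.77  0.11]
```

Emit:
{"name": "arm_command", "arguments": {"steps": [[[0,0,-3,0,0,0,0.7],[0,0,-7,0,0,0,0.7],[0,0,-11,0,0,0,0.7],[0,0,-15,0,0,0,0.8],[-2.5,-1.6,-16.4,0,0,0,0.85],[-5.5,-3.6,-16.4,0,0,0,0.85],[-9,-5.8,-16.4,0,0,0,0.85],[-12.5,-8.1,-16.4,0,0,0,0.85],[-16,-10.4,-16.4,0,0,0,0.85],[-19,-12.3,-16.4,0,0,0,0.85]]]}}

```text
clock: 9.47
position: [0.4334, 0.0864, 0.2405]
orientation: [0.471, 0.882, 0.001, -0.001]
ft_force: [0.1, -0.2, -0.4]
grip_width: 0.0724
```

Emit:
{"name": "arm_command", "arguments": {"steps": [[[-3.5,-2.2,0,0,0,0,0.85],[-7,-4.5,0,0,0,0,0.85],[-10.5,-6.8,0,0,0,0,0.85],[-14,-9.1,0,0,0,0,0.85],[-17,-11,0,0,0,0,0.85],[-19.5,-12.6,0,0,0,0,0.85],[-20.4,-13.3,0,0,0,0,0.85],[-20.4,-13.3,2,0,0,0,0.85],[-20.4,-13.3,4,0,0,0,0.85],[-20.4,-13.3,5,0,0,0,0.85]]]}}

```text
clock: 10.3
position: [0.4351, -0.1569, 0.1884]
orientation: [0.472, 0.882, 0.001, -0.002]
ft_force: [-0.2, -0.5, -0.3]
grip_width: 0.0726
```

```bash
python3 -c "
from h import *
print(togo([.4371,-.1541],.1), env.state()['joint_positions'].round(2))
im=env.capture('scene')[:,:,::-1]; cv2.imwrite('pics/s5.png',cv2.resize(im[90:340,240:560],(768,600)))"
```

```text
[0.07972149 0.33513362 8.83873302] [-0.56  0.19  0.92  2.06 -0.19  0.98  1.04]
```

View pics/s5.png

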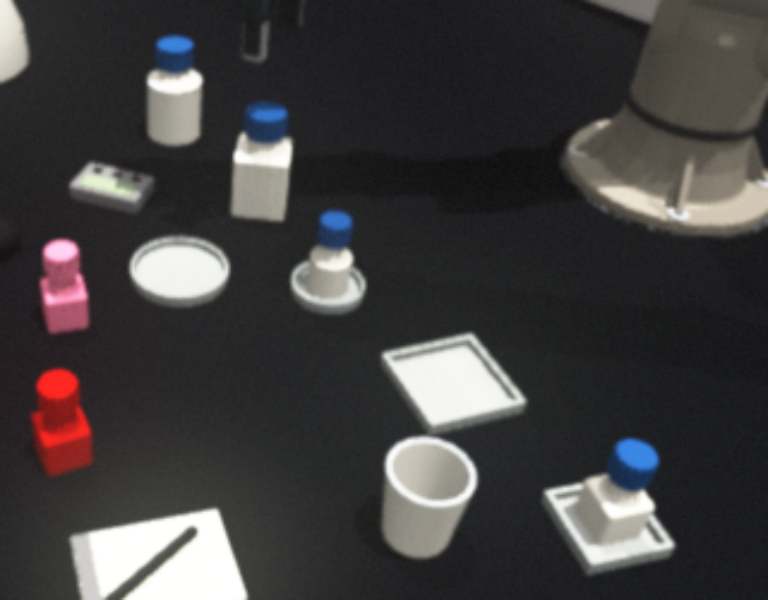

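Both small bottles stand in their trays: round at (330,270) and square at (617,505) in the crop. Now grasping square_large by its cap at crop (266,122).

Emit:
{"name": "arm_command", "arguments": {"steps": [[[0.1,0.3,2,0,0,0,0.85],[0.1,0.3,5,0,0,0,0.85],[0.1,0.3,7.5,0,0,0,0.85],[0.1,0.3,8.7,0,0,0,0.85],[0.1,0.3,8.7,0,0,0,0.85],[0.1,0.3,8.7,0,0,0,0.3],[0.1,0.3,8.7,0,0,0,0],[0.1,0.3,8.7,0,0,0,0],[0.1,0.3,8.7,0,0,0,0],[0.1,0.3,8.7,0,0,0,0]]]}}

```text
clock: 11.18
position: [0.4372, -0.1539, 0.1021]
orientation: [0.471, 0.882, 0.001, -0.002]
ft_force: [-0.3, 0.5, 6.1]
grip_width: 0.0384
```

```bash
python3 -c "
from h import *
print(togo([.4358,.1501],.24),env.state()['ft_force'])"
```

```text
[ 25.41208905  16.76926813 -13.68987029] [-0.2872838   0.47782412  6.1489667 ]
```

Emit:
{"name": "arm_command", "arguments": {"steps": [[[0,0,-2,0,0,0,0],[0,0,-5,0,0,0,0],[0,0,-8.5,0,0,0,0],[0,0,-11,0,0,0,0],[2,1.3,-11.5,0,0,-0.08,0],[4.5,3,-11.5,0,0,-0.16,0],[7,4.6,-11.5,0,0,-0.24,0],[9.5,6.3,-11.5,0,0,-0.32,0],[12.5,8.3,-11.5,0,0,-0.4,0],[15.5,10.2,-11.5,0,0,-0.46,0]]]}}

```text
clock: 12.02
position: [0.4359, 0.0325, 0.2184]
orientation: [0.257, 0.966, 0.002, -0.001]
ft_force: [1.3, 0.7, -2.6]
grip_width: 0.039
```

```bash
python3 -c "
from h import *
print(togo([.4358,.1501],.16),R.from_quat(env.state()['orientation']).as_euler('ZYX'),'start yaw',R.from_quat([.471,.882,.001,-.002]).as_euler('ZYX'))"
```

```text
[ 5.82295572 10.18377676  5.89958212] [ 2.62245257 -0.003467    3.13783891] start yaw [ 2.16061878 -0.00447104 -3.14147262]
```

Emit:
{"name": "arm_command", "arguments": {"steps": [[[1.7,3,0,0,0,0,0],[3.2,5.6,0,0,0,0,0],[4.5,7.8,0,0,0,0,0],[5.4,9.4,0,0,0,0,0],[5.8,10.2,0,0,0,0,0],[5.8,10.2,1.5,0,0,0,0],[5.8,10.2,3.5,0,0,0,0],[5.8,10.2,5.5,0,0,0,0],[5.8,10.2,6.2,0,0,0,0],[5.8,10.2,6.2,0,0,0,0]]]}}

```text
clock: 12.85
position: [0.4348, 0.1487, 0.1557]
orientation: [0.257, 0.966, 0.001, -0.002]
ft_force: [-0.3, -0.3, -3.4]
grip_width: 0.0384
```

```bash
python3 -c "
from h import *
print(togo([.4358,.1501],.1065))
im=env.capture('scene')[:,:,::-1]; cv2.imwrite('pics/s6.png',cv2.resize(im[130:330,340:640],(750,500)))"
```

```text
[-0.04776895  0.16869953  4.92275807]
```

View pics/s6.png

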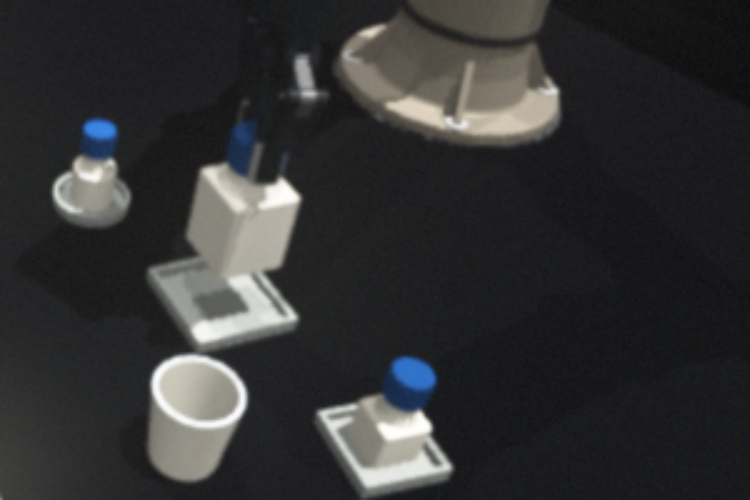

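The large square bottle hangs over its tray at crop (243,220), with yaw close to the tray's. Lowering.

Emit:
{"name": "arm_command", "arguments": {"steps": [[[0,0.2,1.5,0,0,0,0],[0,0.2,3,0,0,0,0],[0,0.2,4,0,0,0,0],[0,0.2,4.5,0,0,0,0],[0,0.2,4.8,0,0,0,0],[0,0.2,4.9,0,0,0,0],[0,0.2,4.9,0,0,0,0],[0,0.2,4.9,0,0,0,0.6],[0,0.2,4.9,0,0,0,0.85],[0,0.2,4.9,0,0,0,0.85]]]}}

```text
clock: 13.73
position: [0.4374, 0.1514, 0.1086]
orientation: [0.257, 0.966, 0.002, -0.001]
ft_force: [0.7, -1.0, 0.3]
grip_width: 0.0723
```

```bash
python3 -c "
from h import *
print(togo([.4477,-.3279],.24), env.state()['joint_positions'].round(2))"
```

```text
[-24.68564826 -41.02671304 -13.37002331] [-0.94  0.28  0.6   2.13 -0.23  0.79  0.86]
```

Emit:
{"name": "arm_command", "arguments": {"steps": [[[0,0,-3,0,0,0,0.85],[0,0,-7,0,0,0,0.85],[0,0,-11,0,0,0,0.85],[-0.5,-0.9,-13.4,0,0,0,0.85],[-2,-3.3,-13.4,0,0,0,0.85],[-4,-6.6,-13.4,0,0,0,0.85],[-6,-10,-13.4,0,0,0,0.85],[-8,-13.3,-13.4,0,0,0,0.85],[-10,-16.6,-13.4,0,0,0,0.85],[-12,-19.9,-13.4,0,0,0,0.85]]]}}

```text
clock: 14.57
position: [0.4426, -0.0834, 0.2421]
orientation: [0.257, 0.966, 0.003, -0.0]
ft_force: [0.3, -1.1, 0.4]
grip_width: 0.0724
```

Emit:
{"name": "arm_command", "arguments": {"steps": [[[-2,-3.3,0,0,0,0,0.85],[-4,-6.6,0,0,0,0,0.85],[-6,-10,0,0,0,0,0.85],[-8,-13.3,0,0,0,0,0.85],[-10,-16.6,0,0,0,0,0.85],[-11.5,-19.2,0,0,0,0,0.85],[-12.5,-20.8,0,0,0,0,0.85],[-12.7,-21.1,2,0,0,0,0.85],[-12.7,-21.1,4.5,0,0,0,0.85],[-12.7,-21.1,5,0,0,0,0.85]]]}}

```text
clock: 15.4
position: [0.4464, -0.3284, 0.1878]
orientation: [0.258, 0.966, 0.004, -0.003]
ft_force: [-1.3, 0.5, 0.4]
grip_width: 0.0725
```

```bash
python3 -c "
from h import *
print(togo([.4477,-.3279],.101), env.state()['joint_positions'].round(2))"
```

```text
[-0.15575669  0.05176483  8.67472764] [-0.15  0.43  0.92  1.85 -0.39  1.06  1.97]
```

Emit:
{"name": "arm_command", "arguments": {"steps": [[[-0.15,0.05,2,0,0,0,0.85],[-0.15,0.05,5,0,0,0,0.85],[-0.15,0.05,7.5,0,0,0,0.85],[-0.15,0.05,8.6,0,0,0,0.85],[-0.15,0.05,8.6,0,0,0,0.85],[-0.15,0.05,8.6,0,0,0,0.3],[-0.15,0.05,8.6,0,0,0,0],[-0.15,0.05,8.6,0,0,0,0],[-0.15,0.05,8.6,0,0,0,0],[-0.15,0.05,8.6,0,0,0,0]]]}}

```text
clock: 16.23
position: [0.4491, -0.3286, 0.1039]
orientation: [0.258, 0.966, 0.004, -0.001]
ft_force: [0.0, 0.8, 6.8]
grip_width: 0.0385
```

```bash
python3 -c "
from h import *
print(togo([.5666,-.0852],.16),env.state()['orientation'].round(4))"
```

```text
[ 1.94210278 27.0003016  -5.41545471] [ 2.575e-01  9.663e-01  3.900e-03 -8.000e-04]
```

Emit:
{"name": "arm_command", "arguments": {"steps": [[[0,0,-2,0,0,0,0],[0,0,-4.5,0,0,0,0],[0,0,-6,0,0,0,0],[0.2,2,-6,0,0,0,0],[0.4,5,-6,0,0,0,0],[0.6,8.5,-6,0,0,0,0],[0.8,12,-6,0,0,0,0],[1,15,-6,0,0,0,0],[1.2,18,-6,0,0,0,0],[1.4,20,-6,0,0,0,0]]]}}

```text
clock: 17.07
position: [0.538, -0.1448, 0.1655]
orientation: [0.256, 0.967, 0.005, -0.001]
ft_force: [-0.5, 0.3, -2.6]
grip_width: 0.0382
```

```bash
python3 -c "
from h import *
print(togo([.5666,-.0852],.14),env.state()['orientation'].round(4))"
```

```text
[0.44713726 6.57025012 2.61073992] [ 2.557e-01  9.667e-01  4.800e-03 -6.000e-04]
```

Emit:
{"name": "arm_command", "arguments": {"steps": [[[0.2,2,0,0,0,0,0],[0.3,4,0,0,0,0,0],[0.4,5.5,0,0,0,0,0],[0.4,6.4,0,0,0,0,0],[0.4,6.6,0.5,0,0,0,0],[0.4,6.6,1.5,0,0,0,0],[0.4,6.6,2.3,0,0,0,0],[0.4,6.6,2.6,0,0,0,0],[0.4,6.6,2.6,0,0,0,0],[0.4,6.6,2.6,0,0,0,0]]]}}

```text
clock: 17.9
position: [0.5665, -0.0862, 0.1397]
orientation: [0.257, 0.967, 0.005, -0.001]
ft_force: [-0.1, -0.1, -3.5]
grip_width: 0.0382
```

```bash
python3 -c "
from h import *
print(togo([.5666,-.0852],.1085))
im=env.capture('scene')[:,:,::-1]; cv2.imwrite('pics/s7.png',cv2.resize(im[80:280,210:510],(750,500)))"
```

```text
[0.02883824 0.06791365 3.12017473]
```

View pics/s7.png

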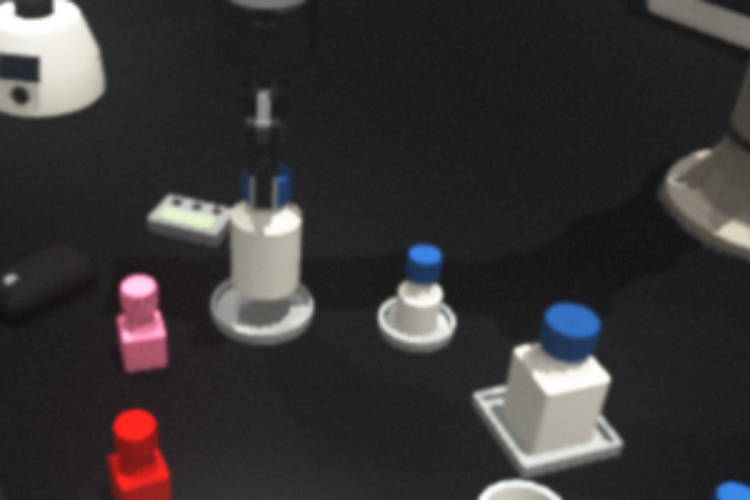

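round_large hangs upright over its tray at crop (265,250), and square_large stands in its own. I lower, release and rise.

Emit:
{"name": "arm_command", "arguments": {"steps": [[[0,0,1,0,0,0,0],[0,0,2,0,0,0,0],[0,0,2.6,0,0,0,0],[0,0,2.9,0,0,0,0],[0,0,3.1,0,0,0,0],[0,0,3.1,0,0,0,0],[0,0,3.1,0,0,0,0],[0,0,3.1,0,0,0,0.6],[0,0,3.1,0,0,0,0.85],[0,0,3.1,0,0,0,0.85]]]}}

```text
clock: 18.78
position: [0.5677, -0.086, 0.1099]
orientation: [0.256, 0.967, 0.005, 0.0]
ft_force: [0.3, 0.5, 0.3]
grip_width: 0.0722
```

Emit:
{"name": "arm_command", "arguments": {"steps": [[[0,0,-3,0,0,0,0.85],[0,0,-7,0,0,0,0.85],[0,0,-11,0,0,0,0.85],[0,0,-14,0,0,0,0.85],[0,-3,-15,0,0,0,0.85],[0,-7,-15,0,0,0,0.85],[0,-11,-15,0,0,0,0.85],[0,-15,-15,0,0,0,0.85],[0,-19,-15,0,0,0,0.85],[0,-22,-15,0,0,0,0.85]]]}}

```text
clock: 19.62
position: [0.4558, -0.2818, 0.2587]
orientation: [0.258, 0.966, 0.005, 0.001]
ft_force: [0.1, -0.1, 1.5]
grip_width: 0.0728
```

Emit:
{"name": "arm_command", "arguments": {"steps": [[[0,-3,0,0,0,0,0.85],[0,-7,0,0,0,0,0.85],[0,-10,0,0,0,0,0.85],[0,-12,0,0,0,0,0.85],[0,-13,0,0,0,0,0.85],[0,-13,0,0,0,0,0.85],[0,-13,0,0,0,0,0.85],[0,-13,0,0,0,0,0.85],[0,-13,0,0,0,0,0.85],[0,-13,0,0,0,0,0.85]]]}}

```text
clock: 20.45
position: [0.3923, -0.3931, 0.2573]
orientation: [0.256, 0.967, 0.005, 0.001]
ft_force: [0.1, 1.3, -0.1]
grip_width: 0.0725
```

Run:
```python
from h import *
im=env.capture("top")
T={"RL":(.5666,-.0852,.101),"SL":(.4358,.1501,.101),"RS":(.4553,-.0032,.068),"SS":(.4305,.3165,.068)}
B=[c for c,s,_ in blobs(blue(im),40)]
for k,t in T.items():
    W=[world(c,t[2])[0,:2]-t[:2] for c in B]
    print(k,"cap minus tray mm",(min(W,key=np.linalg.norm)*1000).round(1))
roi=np.zeros(im.shape[:2],bool); roi[130:290,180:480]=1
for c,s,m in blobs((im.min(2)>70)&roi,100):
    if abs(c[0]-403)<8 or abs(c[0]-222)<8: print("timer/cup",c.round(1),s[4])
cv2.imwrite("pics/top1.png",cv2.resize(im[140:300,180:480,::-1],(800,427),interpolation=cv2.INTER_CUBIC))
```

```text
RL cap minus tray mm [0.6 2.5]
SL cap minus tray mm [1.9 2.8]
RS cap minus tray mm [-0.3 -1. ]
SS cap minus tray mm [-0.4  0.8]
timer/cup [403.3 212.4] 540
timer/cup [222.3 216.4] 480
```

View pics/top1.png

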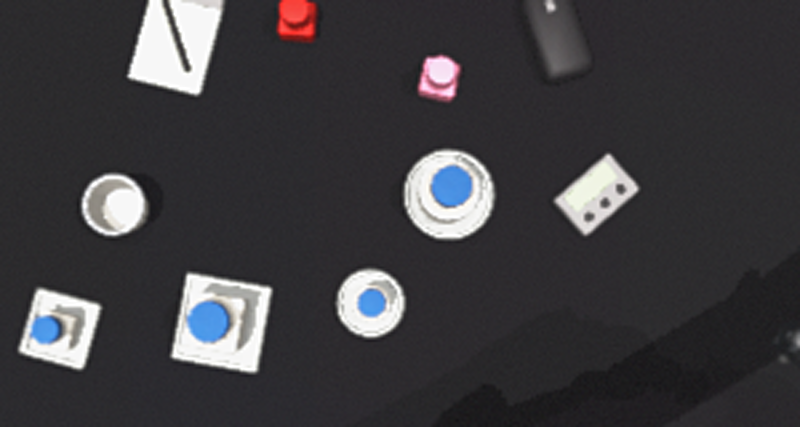

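All four caps sit over their own trays: large round (452,187), small round (372,302), large square (209,321) and small square (46,328). The cup and the timer have not moved. Handing in.

```bash
python3 -c "
from cell import env
print(env.finish_job())"
```

```text
the job is handed in; nothing more can be done
None
```

I moved all four bottles by their caps into the trays of their own shape and size, set each one down, and handed the job in at about 20.5 s of the 120 s. The interface gave no verdict.

The last top-view check showed:
- **Bottle position:** each cap centre was about 1 to 3.4 mm from its tray's centre (limit 18 mm). Each bottle was seen standing upright in its tray, though I did not measure tilt or speed.
- **Cup and timer:** they had moved no more than about 0.1 pixel (well under 1 mm) from their starting places.
- **Robot:** it was clear of everything.

No check failed or disagreed with another.

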